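# Find and release the latched station key of a tube incubator

### The job

All four station keys of the tube incubator must be up before it is switched on, but one of them has been left latched down. Beginning at the dial end, give each of the four keys a light tap in turn to feel which one it is, then push that key right in so that it unlatches and springs up, and take the hand away. Never push one of the other keys in far enough to latch, do not turn the dial, and leave the tubes and the other things standing where they are.

Things in the scene. Friction and masses are not known exactly. Their poses are not given: they have to be found in the camera images.
- incubator: White tube incubator, 340 wide (its y), 223 deep (its x), fixed on the bench, yaw within 0.35 rad. Origin: centre of its underside, at bench height; x to its back, y to its left end (robot's left, the dial end), z up. Front half: level deck 50 high with the four keys in line at x = -60 and the dial at y = +132. Back half: 88 high, four heating blocks and capped tubes, up to 128 high.
- key1: Station key next to the dial. All four keys are alike: white cap, 32 (along x) by 30 (along y), flat top, pitch 46. Origin: centre of its top face; axes as the incubator's. In the incubator's frame: x = -60, y = +69. Moves only straight down, on a spring. Released (up): top 66 above the bench, 16 above the deck. Latched: top 3.6 lower. Any one of the four may be the latched one.
- key2: Second key from the dial, like key1; x = -60, y = +23 in the incubator's frame. The latch of each key is push-push: pushed in more than about 6.3 below its released height and let go, a latched key is freed and springs up, and a released key stays latched. End stop 8.2 below the released height.
- key3: Third key from the dial, like key1; x = -60, y = -23 in the incubator's frame. Spring of each key: about 1 N at the start, 0.5 N more per mm, about 5 N at the end stop. A released key gives way from 1 N (1.5 N: 1 mm deep; 2.5 N: 3 mm); a latched one is met 3.6 lower and does not give below about 2.8 N.
- key4: Key farthest from the dial, like key1; x = -60, y = -69 in the incubator's frame.
- dial (a joint): Round black temperature dial, 36 across with a bar grip, on a 60 mm round foot, at the left end of the key row (63 from key 1's centre), top 94 above the bench; value in rad, 0 at the start, grows clockwise. To be left as it is.
- tube_a: Capped plastic tube, 13 mm thick, 76 long, blue cap 16 across; stands in the block behind key 1. Origin: centre of its lower end. Bystander.
- tube_b: The same kind of tube, in the block behind key 2. Bystander.
- tube_c: The same kind of tube, in the block behind key 4. Bystander.
- vial: Small amber reagent vial with a white cap, 24 across, 52 high, standing on the deck at the end of the row farthest from the dial, about 65 from key 4's centre. Origin: centre of its underside. Bystander.
- marker: White marker pen with a black cap, 17 thick, 130 long, lying on the bench in front of the unit. Origin: underside, mid-length; x along the pen. Bystander.
- tip_box: Pipette tip box, blue with a clear lid, 124 by 84, 72 high, on the bench beside the end farthest from the dial. Origin: centre of its underside. Bystander.
- timer: White bench timer, 30 by 72, 62 high, on the bench beside the dial end. Origin: centre of its underside. Bystander.
- beaker: Small glass beaker, 56 across, 70 high, on the bench beside the dial end, further back. Origin: centre of its underside. Bystander.

How it is judged:
On the way, in this order (a step that is already met when the one before it is completed fails the run):
1. the key next to the dial is tapped lightly with the fingers (contact force between the fingers and key1 above 0.2 N), for 0.03 s.
2. the second key from the dial is tapped lightly with the fingers (contact force between the fingers and key2 above 0.2 N), for 0.03 s.
3. the third key from the dial is tapped lightly with the fingers (contact force between the fingers and key3 above 0.2 N), for 0.03 s.
4. the key farthest from the dial is tapped lightly with the fingers (contact force between the fingers and key4 above 0.2 N), for 0.03 s.
5. the latched key has been pushed in and has sprung up, so that all four keys are up (z of each of key1, key2, key3, key4 in the frame of incubator above 0.0645 m), for 0.2 s.
At the end, for the whole second after the job is handed in: All four keys are fully up (each top within 1.5 mm of its released height), every bystander is within 20 mm of where it stood (all but the lying marker upright within 0.5 rad), and the dial has not been turned by 0.2 rad (all of step 5 and distance of each of tube_a, tube_b, tube_c, vial, marker, tip_box, timer, beaker from where it was at the start of the episode below 0.02 m and angle between each of tube_a, tube_b, tube_c, vial, tip_box, timer, beaker's own z axis and vertical below 0.5 rad and value of joint dial below 0.2 rad); the robot touches nothing.
It fails at once if a key that was up is pushed in more than 6.5 mm, nearly far enough to latch it (distance of any of key1, key2, key3, key4 from where it was at the start of the episode above 0.0065 m).
It fails at once if a tube, the vial or another bystander is lifted, knocked over or moved by more than 20 mm (distance of any of tube_a, tube_b, tube_c, vial, marker, tip_box, timer, beaker from where it was at the start of the episode above 0.02 m or angle between any of tube_a, tube_b, tube_c, vial, tip_box, timer, beaker's own z axis and vertical above 0.5 rad).
It fails at once if the dial is turned by more than 0.2 rad (value of joint dial above 0.2 rad).
It also fails if it takes over 64 s, if anything falls off the work surface, if the arm or the gripper's body presses on something with over 40 N, if the wrist force passes 120 N, or if a joint passes its speed limit or range.

### The arm

A 6-joint arm with a two-finger parallel gripper is mounted at the origin on the work surface. World frame = base frame: x ahead of the robot, y to its left, z up, the work surface at z = 0. Lengths are in m, angles in rad, forces in N, time in s.
With the tool pointing down it reaches from about 0.25 to 0.85 m from the base axis. Payload 12.5 kg.
Tool frame: the origin (TCP) lies between the finger pads; the fingertips stand ctrl.nose_length ahead of it and the grasp point (between the pads) lies 5 mm behind it (ctrl.nose_length is the distance from the TCP to the fingertips, in m); x points along the fingers, y is the direction in which the jaws open and shut, and the axes are right-handed (so a half turn about x gives the same grasp; the last joint's range is limited). The gripper opens to 93 mm and grips with 3 to 60 N. Pads are 15 mm wide; open, the fingers measure 128 mm over their backs; the gripper's body (75 mm by 188 mm) begins 65 mm behind the grasp point.
Start: joints at [-1.199, 0.351, 1.652, -0, 1.139, -0.085], TCP at [0.243, -0.494, 0.204] pointing down, gripper open.
Joint ranges: [-2.75, 2.75], [-0.79, 2.1], [0.01, 2.65], [-1.57, 4.71], [0.07, 3.14], [-2.87, 2.87]. Speed limits (rad/s): [2.22, 2.22, 2.79, 3.14, 3.14, 3.14].

### API

Orientations are given as a rotation vector (axis times angle).
In Python, from plant import ctrl gives the robot as it stands.
- The arm moves only by the tool apply_moves, never from a script. Its argument "targets" is a list of rows, each a list of 7 numbers: the shift along the tool's x, y, z in mm, then the turn, a rotation vector about the tool's x, y, z in degrees, then the finger opening in mm, from 0 to 93. In form: [[x, y, z, ax, ay, az, fingers], ...]. A call has 1 to 20 rows; each row shifts and turns the pose as measured when the row begins, along the tool's axes as they then stand; what a row does not reach is not made up. A row lasts 1/8 s, in which the tool goes at most 62.5 mm and 10.7 degrees, less where a joint would pass 70% of its speed; a pose out of reach is approached as far as the arm can. A call with a gripper value outside its range is refused whole. The fingers move at their own pace and stop on an object; "force" is the grip in N (left out, the last holds). Time passes only in rows, so rows that do not move let the fingers close. It gives the time, the measured TCP pose, the force and the opening at its end, in the units of the state.
- ctrl.get_obs(): the state, without advancing time (a new reading comes with each control period).
- ctrl.snapshot(name): name is "scene" or "side" or "wrist"; returns (picture, depth): 480x640x3 uint8, red, green, blue; 480x640 float32, m along the optical axis (not along the pixel's ray), 0 where there is no reading.
- ctrl.get_calibration(name): a dict with "fx", "fy", "cx", "cy" (pixels), "distortion" ([k1, k2, p1, p2, k3] as OpenCV has them; the pictures are not rectified), "cam_to_world" (4x4, takes a point from camera to world coordinates). Camera axes: x right, y down, z forward; pixel columns grow to the right and rows downward; lengths in m; the calibration is good to about 2 mm. A picture is of the moment at which its call begins: read the wrist's pose just before it. get_calibration takes no time and is no camera call; for the wrist camera it gives the pose at the moment of the call.
- ctrl.hand_in(): hands the job in, once; it reports no verdict.
The state is a dict: "time_s": time; "qpos": joint angles; "joint_vel": joint speeds; "joint_torque": joint torques, N m; "tool_pos": TCP position; "tcp_rot": TCP orientation; "contact_force": force on the tool from outside, world axes, zero at the start; "torque": the same for the moment, N m; "finger_gap": finger opening in m.
Only numpy, scipy, OpenCV 4.12 (cv2) and the standard library are available. Lean on these libraries where they do the work, as an engineer would, in place of code of your own. Each camera call takes 0.05 s, during which the arm holds its last target.

## Working session

There is one attempt and no reset: what is moved stays moved. The work goes in short steps, Python scripts to look and compute and a tool call to move; the robot and the scene stay as the last step left them, time stands still between calls to the robot, and variables do not carry over. Pictures are saved under pics/ and viewed, and the job is handed in when it is done.

Besides the shell and the picture viewer there is one more tool, called as name(argument=value, ...) on one line, values as JSON. apply_moves: Moves the arm, as the interface text tells. Its arguments: {"type":"object","properties":{"targets":{"type":"array","items":{"type":"array","items":{"type":"number"}}},"force":{"type":"number"}},"required":["targets"]}

```bash
ls; mkdir -p pics; python3 - <<'E'
from plant import ctrl
import cv2
print(ctrl.get_obs(), ctrl.nose_length)
for n in("scene","side"):
    c=ctrl.get_calibration(n);print(n,c)
    p,d=ctrl.snapshot(n)
    import numpy as np
    np.savez(f"pics/{n}0.npz",p=p,d=d,**{k:np.array(v) for k,v in c.items()})
    cv2.imwrite(f"pics/{n}0.png",p[:,:,::-1])
E
```

```text
pics
{'time_s': 0.0, 'qpos': array([-1.19859920e+00,  3.51213991e-01,  1.65247934e+00,  1.75475461e-05,
        1.13908476e+00, -8.45860549e-02]), 'joint_vel': array([ 7.36147667e-04,  1.38815942e-03,  4.35574669e-05, -7.28723307e-04,
        5.58009392e-04, -1.24323661e-03]), 'joint_torque': array([-9.26120847e-04, -4.97320890e+01, -2.85255200e+01,  6.98084990e-02,
        2.56974378e-02, -5.88371745e-05]), 'tool_pos': array([ 0.24247848, -0.4932354 ,  0.20339262]), 'tcp_rot': array([ 1.96795171,  0.45866143, -1.96826312]), 'contact_force': array([ 0.47193046,  0.29907091, -0.11844782]), 'torque': array([ 0.01051238,  0.01635991, -0.00463672]), 'finger_gap': 0.09303091857976166} 0.014
scene {'fx': 486.392254203546, 'fy': 486.392254203546, 'cx': 321.58557947545495, 'cy': 237.22628994229734, 'distortion': array([-0.0168314,  0.       ,  0.       ,  0.       ,  0.       ]), 'cam_to_world': array([[ 0.80867109,  0.45397153, -0.37411351,  0.95344498],
       [ 0.58823311, -0.63023546,  0.50673965, -0.47483928],
       [-0.00573423, -0.62985166, -0.77669428,  0.86090582],
       [ 0.        ,  0.        ,  0.        ,  1.        ]])}
side {'fx': 487.8440338412638, 'fy': 487.8440338412638, 'cx': 312.55538105762093, 'cy': 246.63434753375634, 'distortion': array([-0.12925664,  0.        ,  0.        ,  0.        ,  0.        ]), 'cam_to_world': array([[ 9.69505505e-01, -1.30865322e-01,  2.07203628e-01,
         3.84467362e-01],
       [-2.45068836e-01, -5.19722280e-01,  8.18431437e-01,
        -6.49090250e-01],
       [ 5.84048596e-04, -8.44252936e-01, -5.35944624e-01,
         5.47494451e-01],
       [ 0.00000000e+00,  0.00000000e+00,  0.00000000e+00,
         1.00000000e+00]])}
```

View pics/scene0.png

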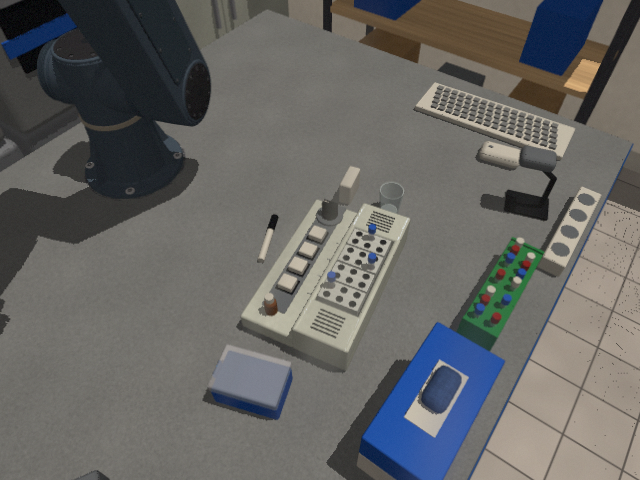

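View pics/side0.png

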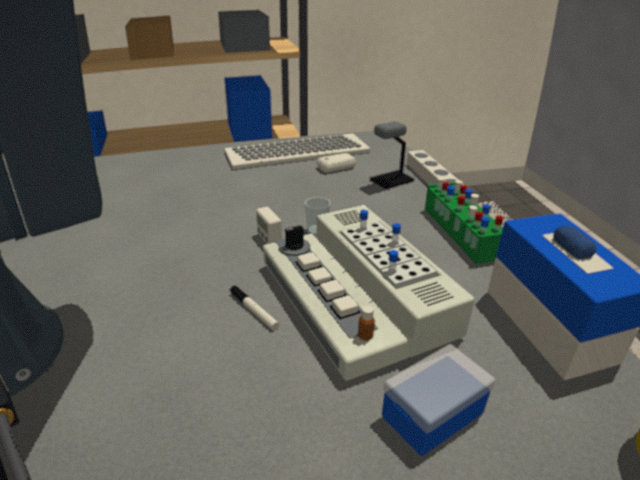

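The scene view shows the dial at (329,210), keys 1 to 4 at about (317,234), (308,249), (298,266) and (288,284), and the vial at (270,303). In the side view the keys are at (309,261), (320,275), (331,290) and (345,306).

```bash
cat > h.py <<'E'
import numpy as np,cv2
def load(n):
    z=np.load(f"pics/{n}.npz");return {k:z[k] for k in z.files}
def cloud(s):
    K=np.array([[s['fx'],0,s['cx']],[0,s['fy'],s['cy']],[0,0,1]],float)
    v,u=np.mgrid[0:480,0:640]
    n=cv2.undistortPoints(np.stack([u,v],-1).reshape(-1,1,2).astype(np.float64),K,s['distortion']).reshape(480,640,2)
    d=s['d'].astype(float)
    P=np.dstack([n[...,0]*d,n[...,1]*d,d])
    T=s['cam_to_world'];return P@T[:3,:3].T+T[:3,3]
def proj(s,X):
    K=np.array([[s['fx'],0,s['cx']],[0,s['fy'],s['cy']],[0,0,1]],float)
    T=np.linalg.inv(s['cam_to_world'])
    r,_=cv2.Rodrigues(T[:3,:3]);return cv2.projectPoints(np.asarray(X,float),r,T[:3,3],K,s['distortion'])[0].reshape(-1,2)
E
python3 - <<'E'
from h import *
px={'scene0':[(317,234),(308,249),(298,266),(288,284)],'side0':[(309,261),(320,275),(331,290),(345,306)]}
for n in px:
    s=load(n);W=cloud(s)
    hsv=cv2.cvtColor(s['p'],cv2.COLOR_RGB2HSV)
    for u,v in px[n]:
        print(n,u,v,W[v-2:v+3,u-2:u+3].reshape(-1,3).mean(0).round(4),s['p'][v,u])
    im=s['p'][:,:,::-1]
    u,v=np.mean(px[n],0).astype(int)
    c=im[v-90:v+90,u-100:u+100];cv2.imwrite(f"pics/{n}_z.png",cv2.resize(c,(800,720)[:2] if 0 else (660,594),interpolation=cv2.INTER_CUBIC))
E
```

```text
scene0 317 234 [0.5579 0.0448 0.0667] [191 181 163]
scene0 308 249 [ 0.58   -0.0149  0.0943] [191 183 165]
scene0 298 266 [ 0.5759 -0.0441  0.066 ] [194 186 169]
scene0 288 284 [ 0.5866 -0.0898  0.0663] [192 182 167]
side0 309 261 [0.5525 0.04   0.0674] [214 204 177]
side0 320 275 [ 5.617e-01 -5.000e-04  6.380e-02] [216 206 179]
side0 331 290 [ 0.5669 -0.05    0.0676] [216 208 181]
side0 345 306 [ 0.5767 -0.0941  0.0675] [219 209 185]
```

View pics/side0_z.png

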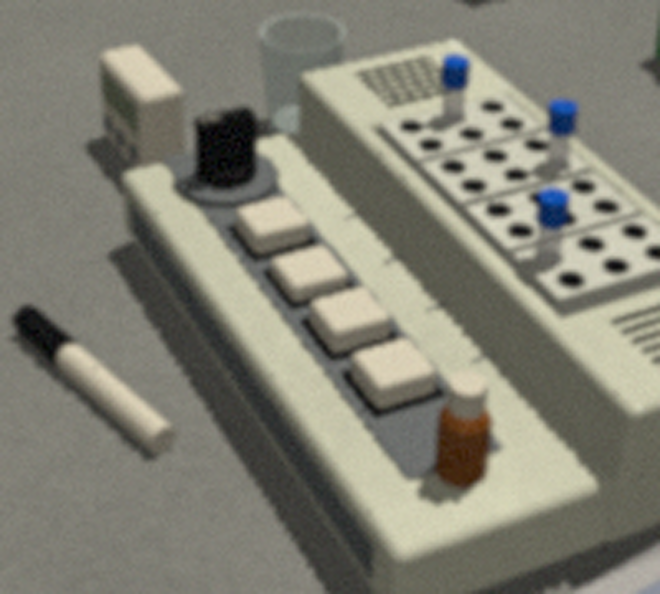

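View pics/scene0_z.png

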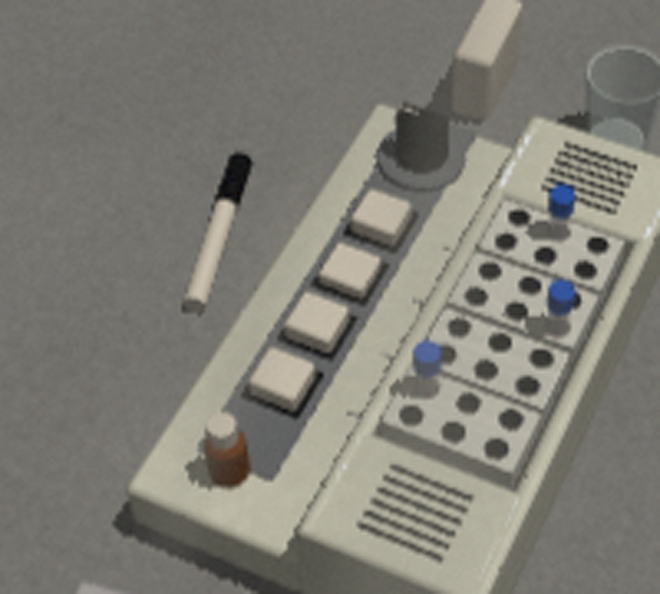

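```bash
python3 - <<'E'
from plant import ctrl
from h import *
from scipy.spatial.transform import Rotation as R
o=ctrl.get_obs();Rt=R.from_rotvec(o['tcp_rot']).as_matrix();print(Rt.round(3),o['contact_force'])
c=ctrl.get_calibration("wrist");T=c['cam_to_world'];print((Rt.T@T[:3,:3]).round(3),(Rt.T@(T[:3,3]-o['tool_pos'])).round(4),c['fx'],c['cx'],c['cy'])
yaw=.195
for n in(1,-1):
  # tool x down, tool y = n*incubator x
  ex=np.array([np.cos(yaw),np.sin(yaw),0]);x=np.array([0,0,-1.]);y=n*ex
  Rd=np.stack([x,y,np.cross(x,y)],1);print(n,np.degrees(R.from_matrix(Rt.T@Rd).as_rotvec()))
  y=n*np.array([-np.sin(yaw),np.cos(yaw),0]);Rd=np.stack([x,y,np.cross(x,y)],1);print('row',n,np.degrees(R.from_matrix(Rt.T@Rd).as_rotvec()))
E
```

```text
[[-0.     0.441 -0.897]
 [ 0.001 -0.897 -0.441]
 [-1.    -0.001 -0.   ]] [ 0.25545636 -0.79630655  0.56973315]
[[-0.002 -0.283  0.959]
 [ 1.    -0.002  0.001]
 [ 0.001  0.959  0.283]] [-0.1803 -0.     -0.0803] 337.65243657172647 319.0694307050703 242.1712501576509
1 [-7.50026691e+01 -4.25870087e-02  4.64149671e-02]
row 1 [-1.65002656e+02 -8.50137767e-02  3.65642668e-03]
-1 [1.04997314e+02 4.98610005e-02 4.57488391e-02]
row -1 [1.49973227e+01 2.52481141e-03 5.87031473e-02]
```

apply_moves(targets=[[0,-23,-41.5,0,0,0,0],[0,-23,-41.5,0,0,0,0],[0,-23,-41.5,0,0,0,0],[0,-23,-41.5,0,0,0,0],[0,-23,-41.5,0,0,0,0],[0,-23,-41.5,0,0,0,0],[0,-23,-41.5,0,0,0,0],[0,-23,-41.5,0,0,0,0],[0,-23,-41.5,0,0,0,0],[0,-23,-41.5,0,0,0,0],[0,-23,-41.5,0,0,0,0],[0,0,0,7.5,0,0,0],[0,0,0,7.5,0,0,0],[0,0,0,0,0,0,0],[0,0,0,0,0,0,0]], force=20)

```text
time_s: 1.98
tool_pos: [0.5481, -0.0494, 0.2001]
tcp_rot: [2.117, 0.208, -2.129]
contact_force: [-0.0, -0.5, -0.7]
finger_gap: 0.0005
```

```bash
cat > snap.py <<'E'
import sys
from plant import ctrl
from h import *
n,name=sys.argv[1:]
o=ctrl.get_obs();c=ctrl.get_calibration(n);p,d=ctrl.snapshot(n)
np.savez(f"pics/{name}.npz",p=p,d=d,tool_pos=o['tool_pos'],tcp_rot=o['tcp_rot'],**{k:np.array(v) for k,v in c.items()})
cv2.imwrite(f"pics/{name}.png",p[:,:,::-1])
print(o['time_s'],o['tool_pos'],o['contact_force'],o['finger_gap'])
E
python3 snap.py wrist w1
```

```text
1.975 [ 0.5480939  -0.04941802  0.20008367] [-0.03997642 -0.51300451 -0.65770354] 0.00047962965619230527
```

View pics/w1.png

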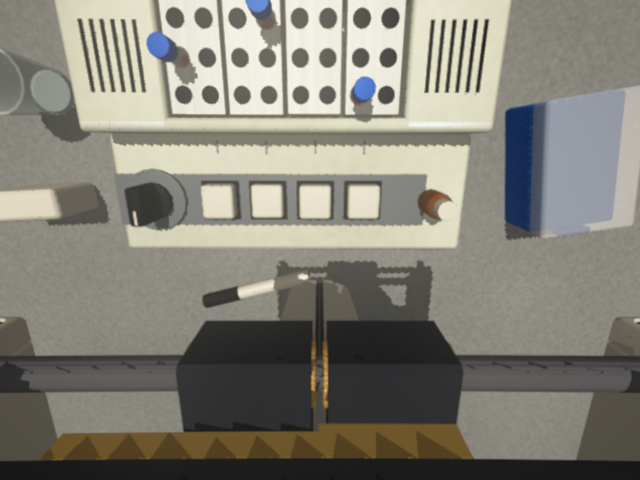

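The wrist view shows the keys at (220,201), (268,201), (315,201) and (364,201), the dial at (152,202), the vial at (436,204), and the fingers closed. The row lies level in the picture, so the tool is aligned with the unit.

```bash
python3 - <<'E'
from h import *
from scipy.spatial.transform import Rotation as R
s=load('w1');W=cloud(s);T=s['cam_to_world']
g=cv2.cvtColor(s['p'],cv2.COLOR_RGB2GRAY).astype(int)
m=(g>165).astype(np.uint8); m[:,:]*=1
n,l,st,c=cv2.connectedComponentsWithStats(m[165:235,190:395].copy())
for i in range(1,n):
    if st[i,4]>300: print('px',c[i]+[190,165],st[i])
P=[]
K=np.array([[s['fx'],0,s['cx']],[0,s['fy'],s['cy']],[0,0,1]],float)
for i in range(1,n):
    if 500<st[i,4]<2500:
        cc=c[i]+[190,165]
        mm=np.zeros((480,640),bool);mm[165:235,190:395]=l==i
        mm=cv2.erode(mm.astype(np.uint8),np.ones((9,9)))>0
        r=cv2.undistortPoints(cc.reshape(1,1,2),K,s['distortion']).ravel()
        ray=T[:3,:3]@np.array([*r,1]);t=(.066-T[2,3])/ray[2];X=T[:3,3]+t*ray
        print(X.round(4),'depth median',np.median(W[mm],0).round(4),mm.sum());P.append(X)
P=np.array(P);P=P[np.argsort(-P[:,1])]
d=P[0]-P[-1];print('len',np.linalg.norm(d),'yaw',np.arctan2(-d[0],d[1]),'centre',P.mean(0))
R0=R.from_rotvec(s['tcp_rot']).as_matrix();tip=s['tool_pos']+R0[:,0]*.014
print('tip px',proj(s,[tip,s['tool_pos']]),'tooly',R0[:,1],np.arctan2(R0[0,1],-R0[1,1]))
for u,v in[(250,340),(250,400),(400,340),(320,290),(300,300)]:print(u,v,W[v,u])
E
```

```text
px [294.3137558  169.24729521] [   0    0  205   10 1941]
px [216.81130172 201.06155399] [ 11  20  32  33 991]
px [266.47639035 200.34207765] [ 61  20  31  32 953]
px [314.5 201.5] [110  21  30  32 956]
px [363.2713258  201.40596095] [158  21  32  32 973]
px [291.37321516 229.54209749] [   0   60  205   10 2031]
[ 0.5989 -0.016   0.066 ] depth median [ 0.6003 -0.0309  0.0496] 247
[0.5564 0.0503 0.066 ] depth median [0.5561 0.0502 0.0655] 525
[0.5659 0.0048 0.066 ] depth median [0.5651 0.0051 0.0617] 513
[ 0.5733 -0.0396  0.066 ] depth median [ 0.5733 -0.0396  0.0656] 524
[ 0.582  -0.0844  0.066 ] depth median [ 0.5819 -0.0845  0.0656] 525
[ 0.5424 -0.0228  0.066 ] depth median [ 0.5354 -0.0088  0.0495] 336
len 0.13710604926822934 yaw 0.1882141490808802 centre [ 0.56980643 -0.01794926  0.066     ]
tip px [[319.33032455 277.72112915]
 [319.38338206 287.00426286]] tooly [ 0.18978411 -0.98181369 -0.0048852 ] 0.19094456558234846
250 340 [ 0.58158148 -0.02697596  0.31180496]
250 400 [ 0.57481375 -0.0300302   0.3224456 ]
400 340 [ 0.58846043 -0.0607049   0.312292  ]
320 290 [ 0.55703007 -0.04807792  0.22373083]
300 300 [ 0.55676685 -0.03871182  0.23794876]
```

Wrist depth puts key 2 at 61.7 mm and the other three at 65.6 mm, so key 2 looks latched. The taps will check this. Next I move above key 1.

apply_moves(targets=[[0,-48,-14,0,0,0,0],[0,-48,-14,0,0,0,0],[0,0,0,0,0,0,0],[50,0,0,0,0,0,0],[50,0,0,0,0,0,0],[0,0,0,0,0,0,0],[0,0,0,0,0,0,0]])

```text
time_s: 2.9
tool_pos: [0.5588, 0.0495, 0.1011]
tcp_rot: [2.119, 0.212, -2.12]
contact_force: [-0.3, -0.3, -0.3]
finger_gap: 0.0003
```

```bash
cat > st.py <<'E'
from plant import ctrl
from h import *
from scipy.spatial.transform import Rotation as R
o=ctrl.get_obs();M=R.from_rotvec(o['tcp_rot']).as_matrix();tip=o['tool_pos']+.014*M[:,0]
print(o['time_s'],'tip',tip.round(5),'F',o['contact_force'].round(2),'tau',o['torque'].round(3))
u=np.array([-.187,.982])
for k,y in enumerate([.069,.023,-.023,-.069],1):
    t=np.array([*(np.array([.5694,-.0172])+u*y),.066]);print(k,'delta tool mm',(1e3*M.T@(t-tip)).round(1))
E
python3 st.py; python3 snap.py side s1; python3 - <<'E'
import cv2
i=cv2.imread('pics/s1.png');cv2.imwrite('pics/s1z.png',cv2.resize(i[170:370,220:480],(780,600),interpolation=cv2.INTER_CUBIC))
E
```

```text
2.9 tip [0.55879 0.04954 0.08712] F [-0.27 -0.33 -0.33] tau [0.058 0.028 0.005]
1 delta tool mm [21.1 -1.4  2. ]
2 delta tool mm [21.  44.6  2.4]
3 delta tool mm [20.8 90.6  2.8]
4 delta tool mm [ 20.7 136.6   3.2]
2.9 [0.55880921 0.04949335 0.10112148] [-0.27468211 -0.32896254 -0.32885855] 0.000332120021776222
```

View pics/s1z.png

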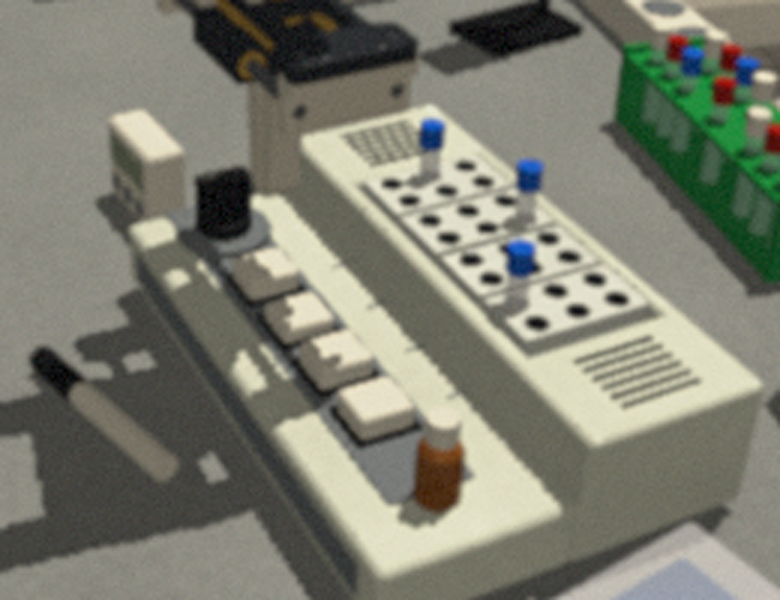

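```bash
python3 - <<'E'
from h import *
from plant import ctrl
s=load('s1');o=ctrl.get_obs();t=o['tool_pos']
W=cloud(s)
q=[t+[0,0,-.014],t,t+[0,0,.07],t+[0,0,.15]]
print(proj(s,q))
for u,v in [(300,205),(330,210),(345,200),(305,230),(300,187)]:print(u,v,W[v,u])
i=cv2.imread('pics/s1.png')
for a in proj(s,q):cv2.circle(i,tuple(int(x) for x in a),3,(0,0,255),-1)
cv2.imwrite('pics/s1m.png',i)
E
python3 snap.py wrist w2; python3 snap.py scene c2
```

```text
[[311.09569814 248.20950271]
 [311.08749793 241.41694305]
 [311.04547554 205.60274713]
 [310.9956498  160.64526003]]
300 205 [0.61151813 0.37124994 0.0029732 ]
330 210 [ 0.56639993 -0.03571496  0.20604009]
345 200 [ 0.59083885 -0.03078002  0.21720162]
305 230 [0.54898846 0.05363342 0.12319132]
300 187 [0.53271208 0.01529831 0.2240181 ]
2.95 [0.55871073 0.04956326 0.1011257 ] [-0.23854548 -0.90569977 -1.08815774] 0.000850105181676521
3.0 [0.55879889 0.04971321 0.10122617] [-0.71554851  0.91023051  0.37218001] 0.0007895061954474654
```

View pics/s1m.png

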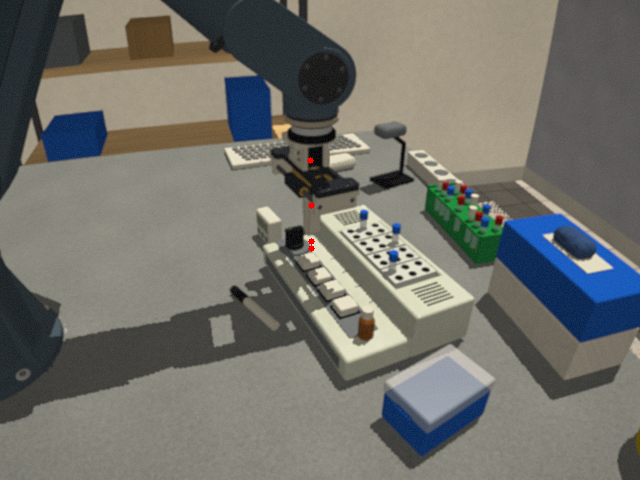

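View pics/w2.png

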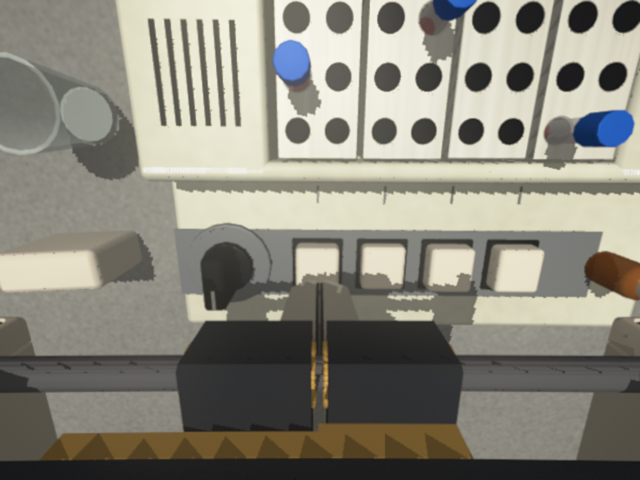

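View pics/c2.png

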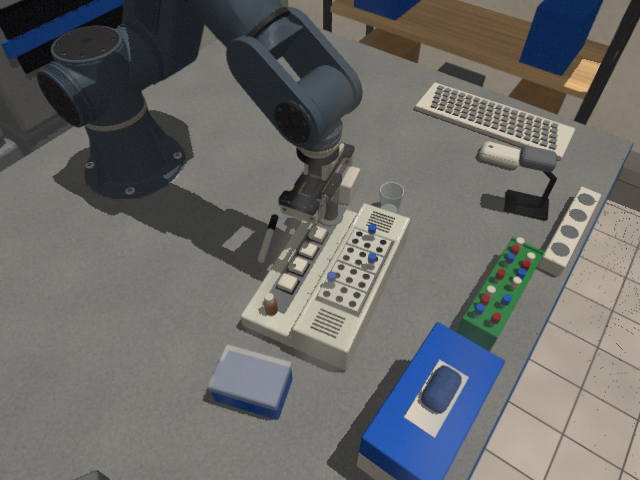

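```bash
python3 - <<'E'
from h import *
s=load('s1');W=cloud(s)
for v in range(224,258,3):print(v,[tuple(W[v,u].round(3)) for u in(306,311,316)])
i=cv2.imread('pics/s1.png');cv2.imwrite('pics/s1y.png',cv2.resize(i[190:280,260:370],(770,630)[:1]+(600,),interpolation=cv2.INTER_CUBIC))
E
```

```text
224 [(np.float64(0.55), np.float64(0.052), np.float64(0.136)), (np.float64(0.555), np.float64(0.034), np.float64(0.145)), (np.float64(0.564), np.float64(0.037), np.float64(0.142))]
227 [(np.float64(0.55), np.float64(0.052), np.float64(0.13)), (np.float64(0.555), np.float64(0.035), np.float64(0.139)), (np.float64(0.564), np.float64(0.036), np.float64(0.137))]
230 [(np.float64(0.55), np.float64(0.051), np.float64(0.124)), (np.float64(0.554), np.float64(0.033), np.float64(0.134)), (np.float64(0.564), np.float64(0.035), np.float64(0.132))]
233 [(np.float64(0.55), np.float64(0.05), np.float64(0.119)), (np.float64(0.555), np.float64(0.035), np.float64(0.127)), (np.float64(0.566), np.float64(0.046), np.float64(0.119))]
236 [(np.float64(0.573), np.float64(0.15), np.float64(0.051)), (np.float64(0.583), np.float64(0.147), np.float64(0.051)), (np.float64(0.592), np.float64(0.142), np.float64(0.053))]
239 [(np.float64(0.571), np.float64(0.14), np.float64(0.05)), (np.float64(0.58), np.float64(0.135), np.float64(0.052)), (np.float64(0.59), np.float64(0.135), np.float64(0.051))]
242 [(np.float64(0.
[... 365 characters left out ...]
6), np.float64(0.095), np.float64(0.059)), (np.float64(0.572), np.float64(0.105), np.float64(0.051)), (np.float64(0.581), np.float64(0.1), np.float64(0.053))]
251 [(np.float64(0.559), np.float64(0.091), np.float64(0.055)), (np.float64(0.569), np.float64(0.092), np.float64(0.053)), (np.float64(0.579), np.float64(0.092), np.float64(0.052))]
254 [(np.float64(0.553), np.float64(0.065), np.float64(0.066)), (np.float64(0.561), np.float64(0.06), np.float64(0.068)), (np.float64(0.576), np.float64(0.083), np.float64(0.051))]
257 [(np.float64(0.55), np.float64(0.053), np.float64(0.068)), (np.float64(0.56), np.float64(0.054), np.float64(0.066)), (np.float64(0.567), np.float64(0.045), np.float64(0.07))]
```

View pics/s1y.png

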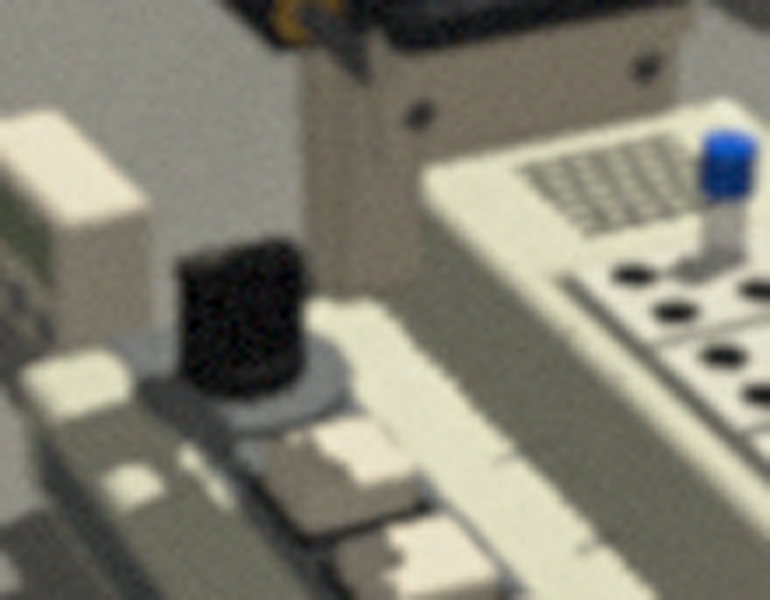

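```bash
python3 - <<'E'
from h import *
from scipy.spatial.transform import Rotation as R
for n in('w1','w2'):
    s=load(n);W=cloud(s);M=R.from_rotvec(s['tcp_rot']).as_matrix()
    L=(W-s['tool_pos'])@M*1e3
    for u in(300,310,330,340):
        print(n,u,[(v,tuple(int(x) for x in L[v,u])) for v in range(272,322,5)])
    m=(abs(L[...,1])<30)&(abs(L[...,2])<20)&(L[...,0]>-150)&(L[...,0]<18)&(s['d']>0)
    q=L[m];print(m.sum(),np.percentile(q[:,0],[50,90,99,100]),q[q[:,0]>-30][:,1].min() if (q[:,0]>-30).any() else None)
i=cv2.imread('pics/w2.png');cv2.imwrite('pics/w2z.png',cv2.resize(i[230:350,240:400],(800,600),interpolation=cv2.INTER_CUBIC))
E
```

```text
w1 300 [(272, (191, -22, 66)), (277, (185, -22, 70)), (282, (185, -22, 75)), (287, (-22, -9, -10)), (292, (-28, -9, -9)), (297, (-34, -9, -10)), (302, (-39, -8, -10)), (307, (-44, -8, -9)), (312, (-49, -8, -10)), (317, (-53, -8, -10))]
w1 310 [(272, (201, -10, 69)), (277, (200, -10, 76)), (282, (-18, -4, -10)), (287, (-23, -4, -10)), (292, (-28, -4, -10)), (297, (-33, -4, -9)), (302, (-39, -4, -10)), (307, (-44, -4, -10)), (312, (-49, -4, -10)), (317, (-53, -4, -10))]
w1 330 [(272, (199, 13, 69)), (277, (199, 13, 75)), (282, (-15, 5, -9)), (287, (-22, 5, -9)), (292, (-27, 5, -9)), (297, (-34, 4, -10)), (302, (-39, 4, -10)), (307, (-45, 4, -10)), (312, (-49, 4, -10)), (317, (-52, 4, -9))]
w1 340 [(272, (202, 25, 70)), (277, (199, 25, 75)), (282, (201, 25, 82)), (287, (-23, 10, -10)), (292, (-29, 9, -10)), (297, (-35, 9, -10)), (302, (-38, 9, -9)), (307, (-44, 9, -10)), (312, (-50, 8, -10)), (317, (-53, 8, -10))]
2935 [-42.92869254 -23.62264237 -15.52016706 -13.21844915] -14.839679618482018
w2 300 [(272, (35, -13, 4)), (277, (36, -13, 8)), (282, (35, -13, 12)), (287, (-23, -9, -10)), (
[... 192 characters left out ...]
6, -4, -10)), (287, (-23, -4, -10)), (292, (-29, -4, -10)), (297, (-33, -4, -9)), (302, (-38, -4, -9)), (307, (-44, -4, -10)), (312, (-49, -4, -10)), (317, (-53, -4, -10))]
w2 330 [(272, (36, 7, 5)), (277, (35, 7, 8)), (282, (-16, 5, -10)), (287, (-22, 5, -10)), (292, (-28, 5, -10)), (297, (-180, 0, -80)), (302, (-40, 4, -10)), (307, (-44, 4, -10)), (312, (-49, 4, -10)), (317, (-53, 4, -10))]
w2 340 [(272, (48, 15, 10)), (277, (49, 15, 14)), (282, (47, 15, 17)), (287, (-24, 10, -10)), (292, (-30, 9, -10)), (297, (-35, 9, -10)), (302, (-39, 9, -10)), (307, (-45, 9, -10)), (312, (-49, 8, -10)), (317, (-53, 8, -10))]
2940 [-43.11234859 -23.48829697 -15.26940255 -12.70468735] -14.826684788100637
```

View pics/w2z.png

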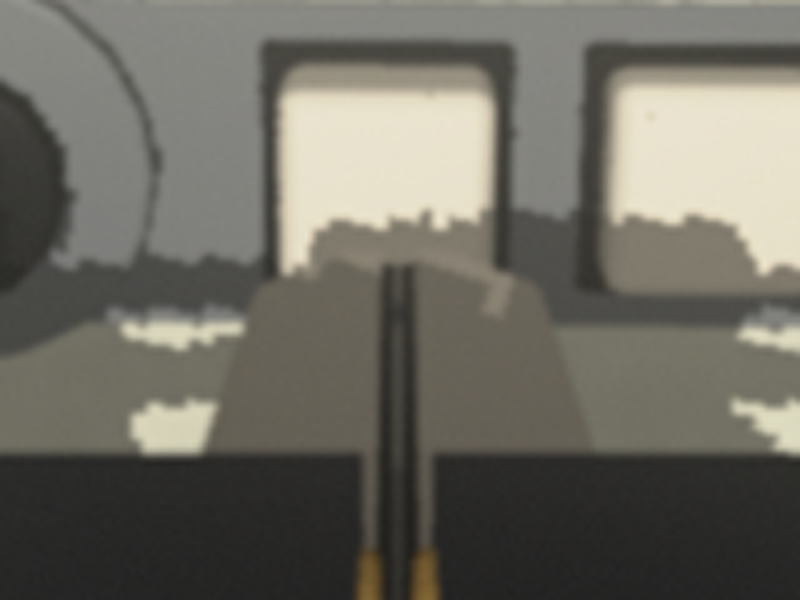

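Both cameras disagree with the stated +14 mm: they put the visible end of the closed fingers about 14 mm behind the TCP. I'll descend in small steps, watching the force and the key's depth in the wrist view, so either tip position is safe.

apply_moves(targets=[[8,-1.4,2,0,0,0,0],[8,0,0,0,0,0,0],[0,0,0,0,0,0,0],[0,0,0,0,0,0,0]])

```text
time_s: 3.55
tool_pos: [0.5572, 0.0509, 0.0858]
tcp_rot: [2.122, 0.212, -2.116]
contact_force: [0.2, -0.6, -0.1]
finger_gap: 0.0006
```

```bash
cat > sense.py <<'E'
# averaged force + key heights from wrist depth
import sys
from plant import ctrl
from h import *
from scipy.spatial.transform import Rotation as R
N=int(sys.argv[1]) if len(sys.argv)>1 else 4
F=[];Ts=[]
for i in range(N):
    o=ctrl.get_obs();F.append(o['contact_force']);Ts.append(o['tool_pos']);c=ctrl.get_calibration('wrist');p,d=ctrl.snapshot('wrist')
F=np.array(F);o=ctrl.get_obs()
s=dict(p=p,d=d,**c);W=cloud(s)
M=R.from_rotvec(o['tcp_rot']).as_matrix()
u=np.array([-.187,.982]);ex=np.array([.982,.187]);C=np.array([.5694,-.0172])
a=(W[...,:2]-C)@ex;b=(W[...,:2]-C)@u
out=[]
for y in(.069,.023,-.023,-.069):
    m=(abs(a)<.013)&(abs(b-y)<.012)&(W[...,2]>.054)&(W[...,2]<.0675);out.append((round(float(np.median(W[m][:,2])*1e3),2) if m.sum()>20 else None,int(m.sum())))
print(o['time_s'],'tcp',np.mean(Ts,0).round(5),'Fz mean',F[:,2].mean().round(2),'sd',F[:,2].std().round(2),'F',F.mean(0).round(2))
print('keys z mm',out)
L=(W-o['tool_pos'])@M*1e3
m=(abs(L[...,1])<15)&(abs(L[...,2]+10)<2)&(L[...,0]<18)&(L[...,0]>-60);print('finger end tool x mm',np.percentile(L[m][:,0],[98,100]).round(1))
for k,y in enumerate([.069,.023,-.023,-.069],1):
    t=np.array([*(C+u*y),.066]);print(k,'delta from TCP tool mm',(1e3*M.T@(t-o['tool_pos'])).round(1),end='; ')
cv2.imwrite('pics/last_%06.2f.png'%o['time_s'],p[:,:,::-1])
E
python3 sense.py 6
```

```text
3.85 tcp [0.55721 0.05094 0.08587] Fz mean 0.21 sd 0.34 F [0.18 0.12 0.21]
keys z mm [(65.48, 967), (61.75, 1400), (65.61, 1455), (65.65, 1455)]
finger end tool x mm [-16.3 -13.1]
1 delta from TCP tool mm [19.9  0.3  0.9]; 2 delta from TCP tool mm [19.8 46.2  1.3]; 3 delta from TCP tool mm [19.7 92.2  1.6]; 4 delta from TCP tool mm [ 19.5 138.2   2. ];
```

apply_moves(targets=[[4,0,0,0,0,0,0],[3,0,0,0,0,0,0],[0,0,0,0,0,0,0]])

```text
time_s: 4.22
tool_pos: [0.5572, 0.0509, 0.0783]
tcp_rot: [2.122, 0.212, -2.116]
contact_force: [-0.4, 0.2, -0.3]
finger_gap: 0.0005
```

```bash
python3 sense.py 6
```

```text
4.525 tcp [0.55732 0.05094 0.07859] Fz mean 0.05 sd 0.28 F [-0.15  0.1   0.05]
keys z mm [(65.46, 846), (61.79, 1487), (65.56, 1536), (65.63, 1573)]
finger end tool x mm [14.3 16.8]
1 delta from TCP tool mm [12.8  0.2  1. ]; 2 delta from TCP tool mm [12.6 46.2  1.4]; 3 delta from TCP tool mm [12.5 92.2  1.8]; 4 delta from TCP tool mm [ 12.4 138.2   2.2];
```

No contact with the TCP at 78.5 mm, so the tip is not at +14 mm. The images' value of about -14 mm stands.

apply_moves(targets=[[4,0,0,0,0,0,0],[4,0,0,0,0,0,0],[0,0,0,0,0,0,0]])

```text
time_s: 4.9
tool_pos: [0.5574, 0.051, 0.0701]
tcp_rot: [2.123, 0.212, -2.116]
contact_force: [1.4, -0.3, 0.1]
finger_gap: 0.0007
```

```bash
python3 sense.py 3
```

```text
5.05 tcp [0.55746 0.05097 0.07029] Fz mean 0.16 sd 0.42 F [ 0.47 -0.42  0.16]
keys z mm [(65.47, 687), (61.76, 1600), (65.56, 1667), (65.6, 1696)]
finger end tool x mm [ 6.5 17.7]
1 delta from TCP tool mm [4.6 0.2 1.2]; 2 delta from TCP tool mm [ 4.5 46.2  1.6]; 3 delta from TCP tool mm [ 4.3 92.2  2. ]; 4 delta from TCP tool mm [  4.2 138.1   2.4];
```

apply_moves(targets=[[4,0,0,0,0,0,0],[4,0,0,0,0,0,0],[4,0,0,0,0,0,0],[0,0,0,0,0,0,0]])

```text
time_s: 5.55
tool_pos: [0.5576, 0.051, 0.0577]
tcp_rot: [2.123, 0.212, -2.115]
contact_force: [0.5, -0.7, 0.3]
finger_gap: 0.0006
```

```bash
python3 sense.py 3; ls pics/last*
```

```text
5.7 tcp [0.55773 0.05101 0.05786] Fz mean -0.11 sd 0.41 F [ 0.58 -0.26 -0.11]
keys z mm [(65.35, 387), (61.78, 1788), (65.57, 1863), (65.59, 1881)]
finger end tool x mm [-5.1  6.4]
1 delta from TCP tool mm [-7.8  0.2  1.4]; 2 delta from TCP tool mm [-8.  46.1  1.8]; 3 delta from TCP tool mm [-8.1 92.1  2.2]; 4 delta from TCP tool mm [ -8.2 138.1   2.6]; pics/last_003.85.png
pics/last_004.53.png
pics/last_005.05.png
pics/last_005.70.png
```

apply_moves(targets=[[4,0,1.2,0,0,0,0],[1.5,0,0,0,0,0,0],[0,0,0,0,0,0,0]])

```text
time_s: 6.08
tool_pos: [0.5567, 0.0508, 0.0524]
tcp_rot: [2.124, 0.212, -2.114]
contact_force: [-0.3, 0.3, 0.3]
finger_gap: 0.0005
```

```bash
python3 sense.py 4
```

```text
6.275 tcp [0.5568  0.05079 0.05249] Fz mean 0.24 sd 0.49 F [-0.13  0.25  0.24]
keys z mm [(65.33, 338), (61.72, 1898), (65.56, 1979), (65.61, 1997)]
finger end tool x mm [-11.8  -0.3]
1 delta from TCP tool mm [-13.4   0.1   0.3]; 2 delta from TCP tool mm [-13.5  46.1   0.7]; 3 delta from TCP tool mm [-13.6  92.1   1.1]; 4 delta from TCP tool mm [-13.7 138.1   1.5];
```

apply_moves(targets=[[1.5,0,0,0,0,0,0],[0,0,0,0,0,0,0]])

```text
time_s: 6.52
tool_pos: [0.557, 0.0508, 0.0512]
tcp_rot: [2.125, 0.212, -2.113]
contact_force: [-1.1, -0.2, 1.0]
finger_gap: 0.0004
```

```bash
python3 sense.py 4
```

```text
6.725 tcp [0.55701 0.0508  0.05123] Fz mean 0.57 sd 0.34 F [-0.66 -0.01  0.57]
keys z mm [(64.96, 322), (61.76, 1923), (65.55, 2020), (65.58, 2053)]
finger end tool x mm [-12.6  -0. ]
1 delta from TCP tool mm [-14.8   0.1   0.5]; 2 delta from TCP tool mm [-14.9  46.1   0.9]; 3 delta from TCP tool mm [-15.   92.1   1.3]; 4 delta from TCP tool mm [-15.1 138.1   1.7];
```

apply_moves(targets=[[1.3,0,0,0,0,0,0],[0,0,0,0,0,0,0]])

```text
time_s: 6.98
tool_pos: [0.557, 0.0508, 0.05]
tcp_rot: [2.125, 0.212, -2.113]
contact_force: [-0.5, 0.3, 1.2]
finger_gap: 0.0008
```

```bash
python3 sense.py 4
```

```text
7.175 tcp [0.55703 0.0508  0.05   ] Fz mean 1.62 sd 0.4 F [-0.6   0.19  1.62]
keys z mm [(63.73, 356), (61.78, 1943), (65.54, 2032), (65.6, 2056)]
finger end tool x mm [-12.6  -2.3]
1 delta from TCP tool mm [-16.    0.1   0.5]; 2 delta from TCP tool mm [-16.1  46.1   0.9]; 3 delta from TCP tool mm [-16.1  92.1   1.3]; 4 delta from TCP tool mm [-16.2 138.1   1.7];
```

Key 1 gave 1.8 mm at 1.6 N, so it is up. Contact comes at TCP z ≈ 51.7 mm. Next, key 2.

apply_moves(targets=[[-8,0,0,0,0,0,0],[-6,0,0,0,0,0,0],[0,23,0.4,0,0,0,0],[0,23,0.4,0,0,0,0],[0,0,0,0,0,0,0],[7,0,0,0,0,0,0],[4,0,0,0,0,0,0],[0,0,0,0,0,0,0]])

```text
time_s: 8.18
tool_pos: [0.5655, 0.0063, 0.0546]
tcp_rot: [2.126, 0.214, -2.111]
contact_force: [0.4, 0.7, -0.3]
finger_gap: 0.0002
```

```bash
python3 sense.py 3
```

```text
8.325 tcp [0.56558 0.0062  0.0547 ] Fz mean -0.39 sd 0.38 F [ 0.28  0.17 -0.39]
keys z mm [(65.41, 1935), (61.61, 455), (65.55, 1922), (65.56, 1944)]
finger end tool x mm [-5.6  4. ]
1 delta from TCP tool mm [-10.9 -45.5   0.3]; 2 delta from TCP tool mm [-11.    0.5   0.7]; 3 delta from TCP tool mm [-11.1  46.4   1.2]; 4 delta from TCP tool mm [-11.2  92.4   1.7];
```

Next, down to about 1.5 mm below the released contact height (TCP about 50.2).

apply_moves(targets=[[3,0,0,0,0,0,0],[1.6,0,0,0,0,0,0],[0,0,0,0,0,0,0]])

```text
time_s: 8.7
tool_pos: [0.5659, 0.0061, 0.0503]
tcp_rot: [2.127, 0.214, -2.11]
contact_force: [-0.1, 0.0, -0.3]
finger_gap: 0.0003
```

```bash
python3 sense.py 4
```

```text
8.9 tcp [0.56597 0.00613 0.05034] Fz mean 0.16 sd 0.31 F [ 0.2  -0.17  0.16]
keys z mm [(65.38, 1987), (61.64, 378), (65.52, 1899), (65.58, 2021)]
finger end tool x mm [-9.9 -0.5]
1 delta from TCP tool mm [-15.5 -45.5   0.5]; 2 delta from TCP tool mm [-15.6   0.5   0.9]; 3 delta from TCP tool mm [-15.6  46.5   1.4]; 4 delta from TCP tool mm [-15.7  92.5   1.9];
```

No force here, and the key is still about 1.4 mm lower, so key 2 is the latched one. I'll touch it gently.

apply_moves(targets=[[1.8,0,0,0,0,0,0],[0.7,0,0,0,0,0,0],[0,0,0,0,0,0,0]])

```text
time_s: 9.28
tool_pos: [0.5661, 0.0061, 0.0479]
tcp_rot: [2.127, 0.213, -2.109]
contact_force: [0.1, 0.1, 0.0]
finger_gap: 0.0004
```

```bash
python3 sense.py 5
```

```text
9.525 tcp [0.5661  0.00612 0.04788] Fz mean 0.12 sd 0.29 F [0.07 0.24 0.12]
keys z mm [(65.39, 1920), (61.85, 379), (65.52, 1837), (65.57, 2067)]
finger end tool x mm [-12.4  -3.3]
1 delta from TCP tool mm [-18.  -45.5   0.5]; 2 delta from TCP tool mm [-18.1   0.5   1. ]; 3 delta from TCP tool mm [-18.2  46.5   1.5]; 4 delta from TCP tool mm [-18.3  92.4   1.9];
```

apply_moves(targets=[[0.7,0,0,0,0,0,0],[0,0,0,0,0,0,0]])

```text
time_s: 9.78
tool_pos: [0.5662, 0.0061, 0.0474]
tcp_rot: [2.127, 0.213, -2.109]
contact_force: [-1.4, -0.7, 2.2]
finger_gap: 0.0002
```

```bash
python3 sense.py 5
```

```text
10.025 tcp [0.56613 0.00611 0.0474 ] Fz mean 2.14 sd 0.54 F [-0.99  0.14  2.14]
keys z mm [(65.38, 1903), (61.52, 388), (65.52, 1829), (65.55, 2076)]
finger end tool x mm [-12.5  -4. ]
1 delta from TCP tool mm [-18.5 -45.5   0.5]; 2 delta from TCP tool mm [-18.6   0.5   1. ]; 3 delta from TCP tool mm [-18.7  46.5   1.5]; 4 delta from TCP tool mm [-18.8  92.4   1.9];
```

Key 2 was met 3.6 mm lower and holds at 2.1 N, which confirms the latch. On to key 3.

apply_moves(targets=[[-8,0,0,0,0,0,0],[-8,0,0,0,0,0,0],[0,23.2,0.7,0,0,0,0],[0,23.2,0.7,0,0,0,0],[0,0,0,0,0,0,0],[7,0,0,0,0,0,0],[4,0,0,0,0,0,0],[2,0,0,0,0,0,0],[0,0,0,0,0,0,0]])

```text
time_s: 11.15
tool_pos: [0.5743, -0.0386, 0.0522]
tcp_rot: [2.128, 0.216, -2.107]
contact_force: [0.8, 0.9, 0.7]
finger_gap: 0.0003
```

```bash
python3 sense.py 3
```

```text
11.3 tcp [ 0.57442 -0.03867  0.0523 ] Fz mean 0.67 sd 0.0 F [0.94 0.06 0.67]
keys z mm [(65.29, 2002), (61.61, 1891), (65.34, 298), (65.5, 1951)]
finger end tool x mm [-11.7   1. ]
1 delta from TCP tool mm [-13.4 -91.2  -0.2]; 2 delta from TCP tool mm [-13.4 -45.3   0.4]; 3 delta from TCP tool mm [-13.5   0.7   0.9]; 4 delta from TCP tool mm [-13.6  46.7   1.5];
```

apply_moves(targets=[[2.2,0,0,0,0,0,0],[0,0,0,0,0,0,0]])

```text
time_s: 11.55
tool_pos: [0.5748, -0.0389, 0.0505]
tcp_rot: [2.129, 0.215, -2.105]
contact_force: [-0.8, 0.2, 1.5]
finger_gap: 0.0005
```

```bash
python3 sense.py 4
```

```text
11.75 tcp [ 0.57479 -0.03889  0.05056] Fz mean 1.84 sd 0.35 F [-0.14  0.03  1.84]
keys z mm [(65.28, 2041), (61.59, 1940), (64.33, 289), (65.52, 1892)]
finger end tool x mm [-12.4  -0.8]
1 delta from TCP tool mm [-15.3 -91.3  -0. ]; 2 delta from TCP tool mm [-15.4 -45.3   0.5]; 3 delta from TCP tool mm [-15.4   0.6   1.1]; 4 delta from TCP tool mm [-15.5  46.6   1.6];
```

Key 3 gave 1.2 mm at 1.8 N, so it is up. On to key 4.

apply_moves(targets=[[-8,0,0,0,0,0,0],[-6,0,0,0,0,0,0],[0,23.2,0.9,0,0,0,0],[0,23.2,0.9,0,0,0,0],[0,0,0,0,0,0,0],[7,0,0,0,0,0,0],[4,0,0,0,0,0,0],[1.5,0,0,0,0,0,0],[2,0,0,0,0,0,0],[0,0,0,0,0,0,0]])

```text
time_s: 13.0
tool_pos: [0.5826, -0.0836, 0.0516]
tcp_rot: [2.128, 0.217, -2.103]
contact_force: [0.9, -0.3, 0.4]
finger_gap: 0.0006
```

```bash
python3 sense.py 4
```

```text
13.2 tcp [ 0.58253 -0.08357  0.05164] Fz mean 0.95 sd 0.49 F [-0.07  0.4   0.95]
keys z mm [(65.2, 2052), (61.53, 1947), (65.4, 2004), (65.37, 326)]
finger end tool x mm [-12.7   0.4]
1 delta from TCP tool mm [ -14.1 -136.7   -1.6]; 2 delta from TCP tool mm [-14.2 -90.7  -0.9]; 3 delta from TCP tool mm [-14.2 -44.7  -0.3]; 4 delta from TCP tool mm [-14.3   1.3   0.4];
```

apply_moves(targets=[[1.6,0,0,0,0,0,0],[0,0,0,0,0,0,0]])

```text
time_s: 13.45
tool_pos: [0.5826, -0.0836, 0.0502]
tcp_rot: [2.129, 0.217, -2.103]
contact_force: [-0.4, 0.9, 1.9]
finger_gap: 0.0006
```

```bash
python3 sense.py 4
```

```text
13.65 tcp [ 0.58262 -0.08362  0.05026] Fz mean 1.46 sd 0.34 F [-0.38  0.49  1.46]
keys z mm [(65.17, 2117), (61.53, 1978), (65.43, 2012), (64.06, 351)]
finger end tool x mm [-12.8  -0.4]
1 delta from TCP tool mm [ -15.6 -136.7   -1.5]; 2 delta from TCP tool mm [-15.6 -90.7  -0.9]; 3 delta from TCP tool mm [-15.7 -44.8  -0.3]; 4 delta from TCP tool mm [-15.7   1.2   0.4];
```

All four are tapped. Key 4 is up: it gave 1.4 mm at 1.5 N. Back to key 2 to push it in.

apply_moves(targets=[[-8,0,0,0,0,0,0],[-6,0,0,0,0,0,0],[0,-30.2,-0.3,0,0,0,0],[0,-30.2,-0.3,0,0,0,0],[0,-30.2,-0.3,0,0,0,0],[0,0,0,0,0,0,0],[7,0,0,0,0,0,0],[4,0,0,0,0,0,0],[0,0,0,0,0,0,0]])

```text
time_s: 14.78
tool_pos: [0.5664, 0.0051, 0.0557]
tcp_rot: [2.133, 0.213, -2.1]
contact_force: [0.1, 0.3, -0.2]
finger_gap: 0.0003
```

```bash
python3 sense.py 2
```

```text
14.875 tcp [0.56641 0.00512 0.05576] Fz mean -0.26 sd 0.08 F [ 0.15  0.56 -0.26]
keys z mm [(65.38, 1923), (61.56, 444), (65.51, 1908), (65.55, 1915)]
finger end tool x mm [-4.1  4.5]
1 delta from TCP tool mm [-10.  -46.3   0.7]; 2 delta from TCP tool mm [-10.   -0.4   1.2]; 3 delta from TCP tool mm [-10.   45.6   1.7]; 4 delta from TCP tool mm [-10.   91.6   2.3];
```

apply_moves(targets=[[4,0,0.8,0,0,0,0],[3.5,0,0,0,0,0,0],[1.5,0,0,0,0,0,0],[1.5,0,0,0,0,0,0],[1.2,0,0,0,0,0,0],[0,0,0,0,0,0,0]])

```text
time_s: 15.62
tool_pos: [0.566, 0.0048, 0.0442]
tcp_rot: [2.134, 0.213, -2.099]
contact_force: [-1.5, 0.0, 2.8]
finger_gap: 0.0004
```

```bash
python3 sense.py 3
```

```text
15.775 tcp [0.56606 0.0048  0.04423] Fz mean 3.86 sd 0.76 F [-1.61 -0.05  3.86]
keys z mm [(65.42, 1884), (58.81, 531), (65.51, 1802), (65.56, 2158)]
finger end tool x mm [-12.6  -7.3]
1 delta from TCP tool mm [-21.8 -46.7  -0.1]; 2 delta from TCP tool mm [-21.8  -0.7   0.5]; 3 delta from TCP tool mm [-21.7  45.2   1. ]; 4 delta from TCP tool mm [-21.7  91.2   1.5];
```

apply_moves(targets=[[1.2,0,0,0,0,0,0],[0,0,0,0,0,0,0],[-4,0,0,0,0,0,0],[-6,0,0,0,0,0,0],[-10,0,0,0,0,0,0],[0,0,0,0,0,0,0]])

```text
time_s: 16.52
tool_pos: [0.566, 0.0048, 0.0644]
tcp_rot: [2.135, 0.213, -2.098]
contact_force: [0.2, -0.3, -0.6]
finger_gap: 0.0006
```

```bash
python3 sense.py 3
```

```text
16.675 tcp [0.56576 0.00482 0.06396] Fz mean -0.22 sd 0.29 F [ 0.08 -0.24 -0.22]
keys z mm [(65.42, 1778), (65.4, 600), (65.57, 1763), (65.57, 1773)]
finger end tool x mm [-1.1 11.6]
1 delta from TCP tool mm [ -2.6 -46.6  -0.4]; 2 delta from TCP tool mm [-2.6 -0.6  0.2]; 3 delta from TCP tool mm [-2.6 45.4  0.7]; 4 delta from TCP tool mm [-2.6 91.4  1.2];
```

All four keys now read about 65.5 mm. I'll lift the hand clear and look.

apply_moves(targets=[[-40,0,0,0,0,0,0],[-40,0,0,0,0,0,0],[-40,0,0,0,0,0,0],[0,0,40,0,0,0,0],[0,0,0,0,0,0,0],[0,0,0,0,0,0,0]])

```text
time_s: 17.42
tool_pos: [0.523, -0.0035, 0.1849]
tcp_rot: [2.131, 0.213, -2.103]
contact_force: [0.2, -0.8, -0.4]
finger_gap: 0.001
```

```bash
python3 sense.py 3; python3 snap.py scene c9; python3 snap.py wrist w9
```

```text
17.575 tcp [ 0.52287 -0.0035   0.18471] Fz mean -0.07 sd 0.25 F [ 0.5   0.04 -0.07]
keys z mm [(65.5, 799), (65.51, 798), (65.6, 800), (65.75, 805)]
finger end tool x mm [-16.4 -12.6]
1 delta from TCP tool mm [119.  -46.2 -42.3]; 2 delta from TCP tool mm [119.   -0.2 -41.8]; 3 delta from TCP tool mm [118.9  45.8 -41.2]; 4 delta from TCP tool mm [118.9  91.7 -40.7]; 17.575 [ 0.5228356  -0.00344525  0.18446869] [ 0.42287645 -0.72317726 -0.31292612] 0.0005983607801270782
17.625 [ 0.52281363 -0.00345628  0.18444778] [-0.40317088  0.02134084  0.54059081] 0.00038542753589014024
```

View pics/c9.png

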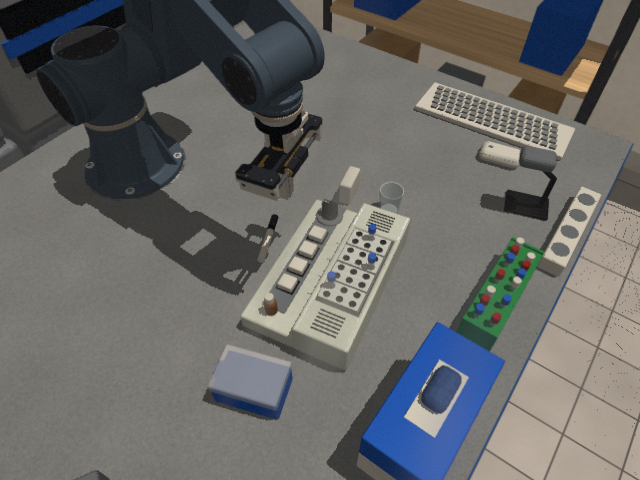

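View pics/w9.png

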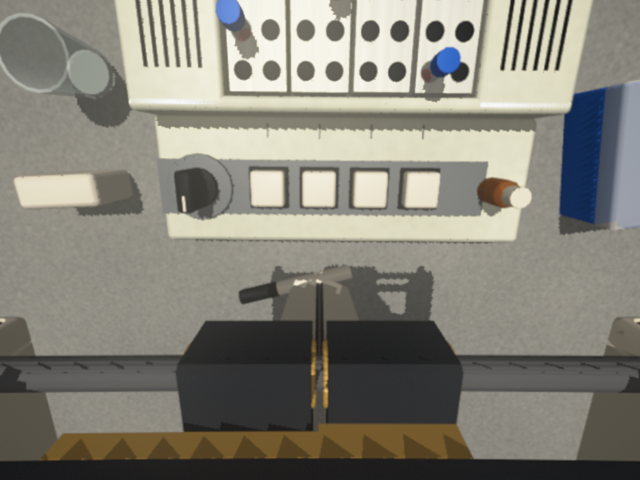

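The scene view shows the hand clear of the unit. The vial (270,303), tubes, marker, timer, beaker and tip box stand where they stood. The wrist view shows the dial unturned at (196,190) and all four keys level at (268,188) to (420,188).

```bash
python3 - <<'E'
from plant import ctrl
print(ctrl.hand_in())
E
```

```text
the job is handed in; nothing more can be done
None
```

I tapped keys 1 to 4 in turn from the dial end, found key 2 latched, pushed it in until it unlatched and took the hand away. The job was handed in at about 17.6 s.

- **Which key was latched:** keys 1, 3 and 4 gave way 1.2–1.8 mm at about 1.5–1.8 N. Key 2 was met about 3.6 mm lower and held at 2.1 N.
- **Pushing key 2 in:** the last reading while pressing was about 6.7 mm below its released height. I then pushed about 1 mm further without measuring, and lifted off.
- **Last checks:** the wrist-camera depth put all four key tops at 65.5–65.75 mm (released is 66). The fingers were clear of everything with no contact force. By eye in the pictures, the dial and all the bystanders were where they had been; I did not measure their shifts.
- **One disagreement:** `ctrl.nose_length` puts the fingertips 14 mm ahead of the TCP. Both the side and wrist cameras, and the contact on the keys, put the closed fingertips about 14 mm behind it. I used the measured contact height for all the presses.

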